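Seat a reel side plate in the sprung slots of an oiling bracket

ROBOT

A 7-joint arm with a two-finger parallel gripper is mounted at the origin on the work surface. World frame = base frame: x ahead of the robot, y to its left, z up, the work surface at z = 0. Lengths are in m, angles in rad, forces in N, time in s.
With the tool pointing down it reaches from about 0.425 to 0.875 m from the base axis. Payload 4.7 kg.
Tool frame: the origin (TCP) lies at the very end of the fingers, on their centre line; the grasp point (between the pads) lies 19 mm behind it; z points along the fingers, y is the line along which they close (so a half turn about z gives the same grasp; the last joint's range is limited). The gripper opens to 87 mm and grips with 3 to 60 N. Pads are 19 mm wide; open, the fingers measure 117 mm over their backs; the gripper's body (75 mm by 190 mm) begins 51 mm behind the grasp point.
Start: joints at [1.165, 0.321, -0.07, 1.45, 0.023, 1.371, -0.057], TCP at [0.265, -0.594, 0.198] pointing down, gripper open.
Joint ranges: [-2.86, 2.86], [-0.3, 2.09], [-1.38, 1.24], [0.06, 2.45], [-1.56, 4.7], [0.09, 2.05], [-2.69, 2.69]. Speed limits (rad/s): [2.57, 2.57, 3.14, 3.14, 3.14, 3.14, 3.14].

INTERFACE

Orientations are given as a rotation vector (axis times angle).
In Python, from bench import ctrl, imaging, ticket gives the robot as it stands.
- The arm moves only by the tool jog_arm, never from a script. Its argument "rows" is text: rows parted by semicolons, each of 7 numbers parted by spaces: the shift along the tool's x, y, z in cm, then the turn, a rotation vector about the tool's x, y, z in rad, then the closure, from -1 (fully open) to 1 (shut), so that 0 is half open. A call has 1 to 5 rows; each row shifts and turns the commanded pose from where the row before left it, along the tool's axes as they then stand; what a row does not reach is not made up. A row lasts 1/8 s, in which the tool goes at most 62.5 mm and 10.7 degrees, less where a joint would pass 70% of its speed; a pose out of reach is approached as far as the arm can. A call with a gripper value outside its range is refused whole. The fingers move at their own pace and stop on an object; "force" is the grip in N (left out, the last holds). Time passes only in rows, so rows that do not move let the fingers close. It gives the time, the measured TCP pose, the force, the opening and the grip force at its end, in the units of the state.
- ctrl.get_state(): the state, without advancing time (a new reading comes with each control period).
- imaging.get_image(name): name is "side" or "top"; returns a dict with "img" (480x640x3 uint8, blue, green, red), "vertical_fov" (degrees; the focal length in pixels is half the picture's height over the tangent of half this angle, whatever the lens; pixels are square), "cx", "cy" (the principal point, pixels), "k1" (the pictures are not rectified: a ray, as slopes to the right and down, at radius r is drawn at 1 + k1 r^2 times it, then the intrinsics apply), "origin" and "orientation" of the camera in the world. Camera axes: x right, y down, z forward; pixel columns grow to the right and rows downward; lengths in m; the calibration is good to about 2 mm. A picture is of the moment at which its call begins. There is no depth.
- ticket.close_job(): hands the job in; it is judged then, once.
The state is a dict: "time": time; "joint_positions": joint angles; "qd": joint speeds; "joint_torque": joint torques, N m; "position": TCP position; "tool_rot": TCP orientation; "ft_force": force on the tool from outside, world axes, zero at the start; "torque": the same for the moment, N m; "grip_width": opening from 0.0 (shut) to 1.0 (fully open); "grip_force": force on a finger pad.
Only numpy, scipy, OpenCV 4.12 (cv2) and the standard library are available. Lean on these libraries where they do the work, as an engineer would, in place of code of your own. Each camera call takes 0.05 s, during which the arm holds its last target. There are 200 camera calls.

TASK

Pick up the steel reel side plate and slide its two ears down into the spring-clip slots of the brass bracket until it sits fully home and flat on the saddle, then let go and leave it there. Feel for the slots and press gently: never force the plate against the bracket, and leave the other things on the bench alone.

Things in the scene. Friction and masses are not known exactly. Their poses are not given: they have to be found in the camera images.
- plate: Steel reel side plate lying flat, loose, about 160 g: 50 (x) x 60 (y) x 6 mm; in line with y, two ears 12 wide in x, 6 thick, reach to y = -42 and +42 mm. Origin: centre of the underside, z up. It fits either way round (half turn about z is the same).
- rib_grip (a point): Point on the plate's grip rib, 22 mm above the plate's underside. The rib stands on the middle of the plate: 14 mm thick in x, 30 mm long in y, from 6 to 34 mm above the underside. Pinch it across its 14 mm (along plate x). Axes as the plate.
- bracket: Brass oiling bracket fixed to the bench; origin on the bench at the middle of its 130 (x) x 104 (y) x 6 mm base; z up. A tin funnel stands in a ring at y = +125 mm, rim radius 38 mm, 120 mm high. On the base's x rails is clamped a brass saddle with two slots (see travel_mid). When seated, plate and bracket x axes are parallel and both lie at y = 0.
- travel_mid (a point): Middle of the saddle's travel at seat height, 20 mm over the bench. The saddle is clamped up to 15 mm to either side along x and does not give; its offset is NOT measured: feel for it. Its posts (y = +-33 to 45 mm) end 50 mm over the bench. The slots in them are open above and inward, end walls at 44.5 mm, 17 mm wide in x: an ear enters up to 2.5 mm off centre, else it lands on a post.
- oil_can: Tan plastic oil can with thin spout, radius 29 mm, 114 mm tall to its cap, standing; leave alone. Origin under its centre.
- reel_frame: Gunmetal baitcaster frame, 62 x 75 x 61 mm; leave alone. Origin under its centre.
- drive_gear: Steel drive gear lying flat, 37 mm across, 12 mm high; leave alone. Origin under its centre.
- spool_knob: Amber plastic spool knob, 28 mm across, 26 mm high; leave alone. Origin under its centre.
- slot_clips (a point): Same place, 46 mm over the bench: where the spring clips begin. A leaf on each side of each slot narrows it from 17 mm to 10.4 mm at 38 mm height, so an ear pushes them apart. All four together push the plate back to the slots' centre with about 6 to 8 N per mm off centre; sliding down takes about 3 to 10 N of push, and the ears stay held by friction when let go.
Mind the look-alikes: they are no part of the job. Several things have the shape of the plate; the one meant has the colours described above.

How it is judged:
On the way:
1. the plate, level and square to the bracket, has both ears started in the slots (underside below 43 mm, still above 30 mm) (z of plate in the frame of bracket between 0.03 and 0.043 m and y of plate in the frame of bracket between -0.005 and 0.005 m and x of plate in the frame of bracket between -0.02 and 0.02 m and angle between the x axis of plate and the x axis of bracket, either way round below 0.12 rad and angle between plate's own z axis and vertical below 0.12 rad), for 0.05 s.
At the end, for the whole second after the job is handed in: The plate rests released and still in the slots: underside at most 1.5 mm above the seat, tilt under 2 degrees, turned under 7 degrees from the bracket, within 20 mm of mid-travel along the rails and 5 mm across; all else within 15 mm of where it stood (z of plate in the frame of bracket below 0.0215 m and angle between plate's own z axis and vertical below 0.035 rad and y of plate in the frame of bracket between -0.005 and 0.005 m and x of plate in the frame of bracket between -0.02 and 0.02 m and angle between the x axis of plate and the x axis of bracket, either way round below 0.12 rad and linear speed of plate below 0.01 m/s); the robot touches nothing.
It fails at once if the plate is forced against the bracket with more than 90 N (all their contacts added up, the squeeze of the clips, 10 to 20 N, included) (contact force between plate and bracket above 90 N).
It fails at once if another thing on the bench is moved more than 15 mm (distance of any of oil_can, reel_frame, drive_gear, spool_knob from where it was at the start of the episode above 0.015 m).
It also fails if it takes over 64 s, if anything falls off the work surface, if the arm or the gripper's body presses on something with over 40 N, if the wrist force passes 120 N, or if a joint passes its speed limit or range.

## Working session

There is one attempt and no reset: what is moved stays moved. The work goes in short steps, Python scripts to look and compute and a tool call to move; the robot and the scene stay as the last step left them, time stands still between calls to the robot, and variables do not carry over. Pictures are saved under pics/ and viewed, at most 10 in all, crops included, and the job is handed in when it is done.

Besides the shell and the picture viewer there is one more tool, called after ">>>" as a command line: name --argument value ..., lists and objects as JSON in quotes. jog_arm: Moves the arm, as the interface text tells. Its arguments: {"type":"object","properties":{"rows":{"type":"string"},"force":{"type":"number"}},"required":["rows"]}

```bash
mkdir -p pics
cat > h.py <<'E'
import numpy as np, cv2
from scipy.spatial.transform import Rotation as R
from bench import ctrl, imaging, ticket
def K(im):
    f=240/np.tan(np.radians(im["vertical_fov"])/2)
    return f
def rot(im):
    o=np.array(im["orientation"],float)
    return o if o.shape==(3,3) else R.from_rotvec(o).as_matrix()
def ray(im,u,v):
    f=K(im); d=np.array([(u-im["cx"])/f,(v-im["cy"])/f]); s=d.copy()
    for _ in range(20): s=d/(1+im["k1"]*(s@s))
    return np.array(im["origin"]),rot(im)@np.array([s[0],s[1],1])
def plane(im,u,v,z):
    o,d=ray(im,u,v); return o+d*(z-o[2])/d[2]
def proj(im,p):
    c=rot(im).T@(np.array(p)-np.array(im["origin"])); s=c[:2]/c[2]; s=s*(1+im["k1"]*(s@s)); f=K(im)
    return s*f+[im["cx"],im["cy"]]
E
python3 - <<'E'
from h import *
for n in("top","side"):
    im=imaging.get_image(n); cv2.imwrite(f"pics/{n}0.png",im["img"])
    print(n,{k:v for k,v in im.items() if k!="img"})
s=ctrl.get_state(); print(s)
E
```

```text
top {'vertical_fov': 50.20021224810838, 'cx': 323.63408546406384, 'cy': 238.325366201366, 'k1': -0.022699889141334195, 'origin': array([ 0.39784675, -0.03844189,  1.07778526]), 'orientation': array([-2.15114615,  2.10685806, -0.20506787])}
side {'vertical_fov': 45.90207701458813, 'cx': 323.1086600125496, 'cy': 232.92540144803377, 'k1': -0.03648275342658009, 'origin': array([ 0.37094653, -0.67963069,  0.65377373]), 'orientation': array([-2.29691035,  0.3274923 , -0.16436569])}
{'time': 0.1, 'joint_positions': array([ 1.16508078,  0.32176552, -0.07008258,  1.45153921,  0.02258787,
        1.37078204, -0.05686889]), 'qd': array([-0.00047632, -0.0002012 ,  0.00021792, -0.00192064, -0.00085931,
        0.00027031, -0.00049782]), 'joint_torque': array([-2.68201338e-04, -4.92573810e+01, -4.05848930e-01, -3.13400745e+01,
       -6.41381764e-02,  3.94883752e-02,  5.73390457e-05]), 'position': array([ 0.26467789, -0.59309619,  0.197367  ]), 'tool_rot': array([-3.07100220e+00, -6.54351842e-01,  6.81032955e-04]), 'ft_force': array([ 0.25960939,  0.685348  , -0.04410641]), 'torque': array([-0.04433785, -0.00959491, -0.00920828]), 'grip_force': 0.0, 'grip_width': 0.9975831067534577}
```

View pics/top0.png

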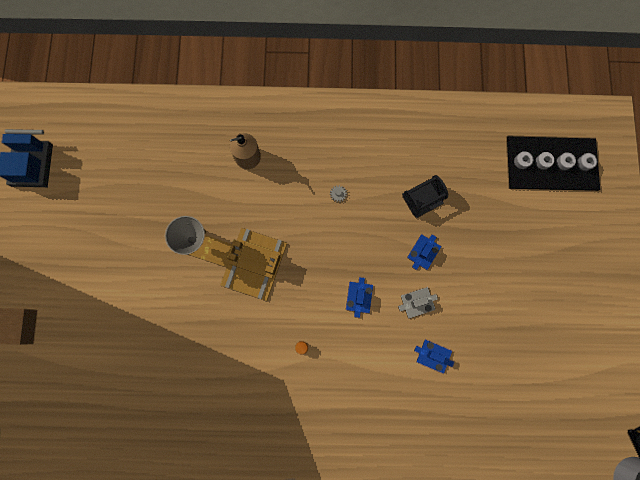

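View pics/side0.png

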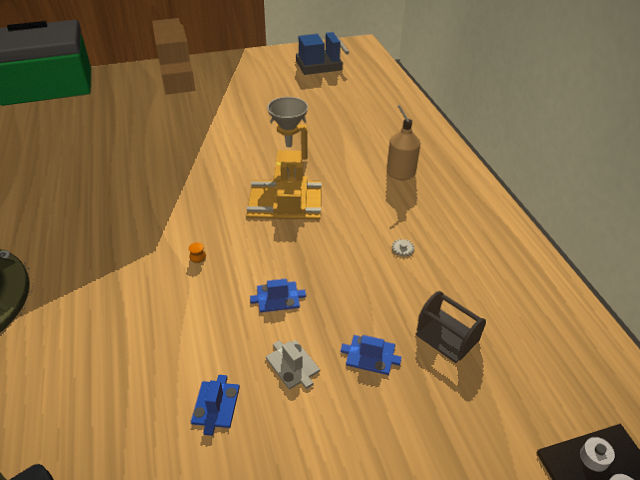

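The top view shows the steel plate at about (419,303), the bracket at (255,265) with its funnel at (185,236), and blue look-alikes around the plate. In the side view the plate is at (292,363) and the bracket at (285,195). I'll crop both for a closer look.

Run:
```python
from h import *
t=cv2.imread("pics/top0.png"); s=cv2.imread("pics/side0.png")
a=cv2.resize(t[270:335,385:455],(400,371),interpolation=cv2.INTER_CUBIC)
b=cv2.resize(t[220:310,160:300],(800,514),interpolation=cv2.INTER_CUBIC)[:, :]
cv2.imwrite("pics/c1.png",b)
c=cv2.resize(s[335:395,255:330],(400,320),interpolation=cv2.INTER_CUBIC)
m=np.zeros((371,800,3),np.uint8); m[:,:400]=a; m[:320,400:]=c; cv2.imwrite("pics/c2.png",m)
im=imaging.get_image("top"); si=imaging.get_image("side")
for n,u,v,z in [("plate",419,303,.02),("brk",255,265,.03),("funnel",185,235,.12),("knob",302,348,.013),("gear",339,194,.01),("frame",427,197,.05),("can",245,151,.1),("bl",360,298,.02),("bl",435,356,.02),("bl",425,252,.02)]:
    p=plane(im,u,v,z);print(n,p.round(3),proj(si,p).round())
hsv=cv2.cvtColor(im["img"],cv2.COLOR_BGR2HSV)
sub=hsv[280:325,390:450]; mk=((sub[...,1]<70)&(sub[...,2]>100)).astype(np.uint8)
n,l,st,ce=cv2.connectedComponentsWithStats(mk); print(st,ce+[390,280])
print(hsv[303,405:435:3].tolist())
```

```text
plate [ 0.463 -0.245  0.02 ] [289. 357.]
brk [0.533 0.095 0.03 ] [281. 190.]
funnel [0.576 0.219 0.12 ] [286. 107.]
knob [ 0.368 -0.006  0.013] [195. 254.]
gear [ 0.694 -0.077  0.01 ] [401. 246.]
frame [ 0.681 -0.258  0.05 ] [446. 316.]
can [0.754 0.116 0.1  ] [396. 132.]
bl [ 0.471 -0.123  0.02 ] [274. 290.]
bl [ 0.357 -0.276  0.02 ] [213. 396.]
bl [ 0.57  -0.259  0.02 ] [368. 347.]
[[   0    0   60   45 2171]
 [   9    7   39   31  527]
 [  43   24    1    1    1]
 [  44   27    1    1    1]] [[420.24412713 302.12206357]
 [416.38140417 301.48387097]
 [433.         304.        ]
 [434.         307.        ]]
[[19, 22, 125], [23, 25, 122], [23, 31, 75], [25, 25, 135], [19, 29, 125], [23, 26, 127], [21, 27, 133], [22, 22, 126], [23, 38, 81], [50, 10, 78]]
```

View pics/c1.png

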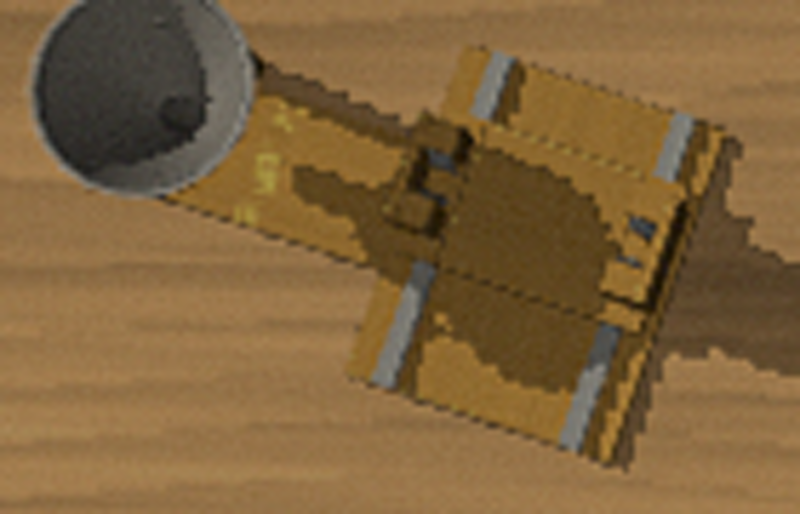

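View pics/c2.png

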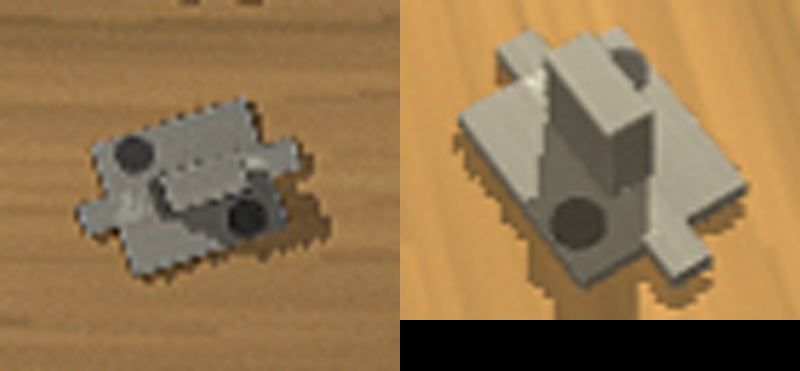

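The crops show the ear tips at top px (399.9,307.8) and (437.0,297.1), and at side px (276.9,343.4) and (310.3,386.6). The base corners and both slotted posts of the saddle are also visible.

Run:
```python
from h import *
im=imaging.get_image("top"); si=imaging.get_image("side")
def ax(a,b): return (a+b)[:2]/2, np.degrees(np.arctan2(*(a-b)[1::-1])), np.linalg.norm(a-b)
print("plate top ",ax(plane(im,399.9,307.8,.006),plane(im,437,297.1,.006)))
print("plate side",ax(plane(si,276.9,343.4,.006),plane(si,310.3,386.6,.006)))
c=lambda x,y,z:plane(im,160+x/5.714,220+y/5.714,z)
TL,TR,BR,BL=[c(*p,.006) for p in((465,45),(735,130),(615,465),(347,375))]
C=(TL+TR+BR+BL)/4; ex=(TL+TR-BR-BL)[:2]; yaw=np.arctan2(ex[1],ex[0]); ey=(TL+BL-TR-BR)[:2]
print("brk",C,np.degrees(yaw),np.degrees(np.arctan2(ey[1],ey[0]))-90,np.linalg.norm(ex)/2,np.linalg.norm(ey)/2)
F=plane(im,160+143/5.714,220+80/5.714,.12)
M=np.array([[np.cos(yaw),np.sin(yaw)],[-np.sin(yaw),np.cos(yaw)]])
L=lambda p:M@(p-C)[:2]
print("funnel local",L(F))
for n,p in dict(yprong1=(445,130),yprong2=(412,210),gapy=(432,172),mprong2=(625,310),mprong_gap=(638,245)).items(): print(n,L(c(*p,.05))*1000)
s=cv2.imread("pics/side0.png")
cv2.imwrite("pics/c3.png",cv2.resize(s[140:225,240:330],(800,756),interpolation=cv2.INTER_CUBIC)[:600])
cv2.imwrite("pics/c4.png",cv2.resize(im["img"][232:285,222:285],(713,600),interpolation=cv2.INTER_CUBIC))
```

```text
plate top  (array([ 0.4651808 , -0.24621134]), np.float64(106.92715138815343), np.float64(0.08145880445311603))
plate side (array([ 0.46768189, -0.24763393]), np.float64(108.2426926239301), np.float64(0.08336710769222948))
brk [0.53850998 0.09852223 0.006     ] -17.155463480112903 -16.790052774394923 0.13015223372299756 0.10499784983935033
funnel local [0.00253377 0.12671907]
yprong1 [26.59941948 40.00335904]
yprong2 [-4.1431779  41.23121382]
gapy [10.90592552 39.19176794]
mprong2 [-13.91499217 -42.16879644]
mprong_gap [  9.31323727 -38.86745497]
```

View pics/c4.png

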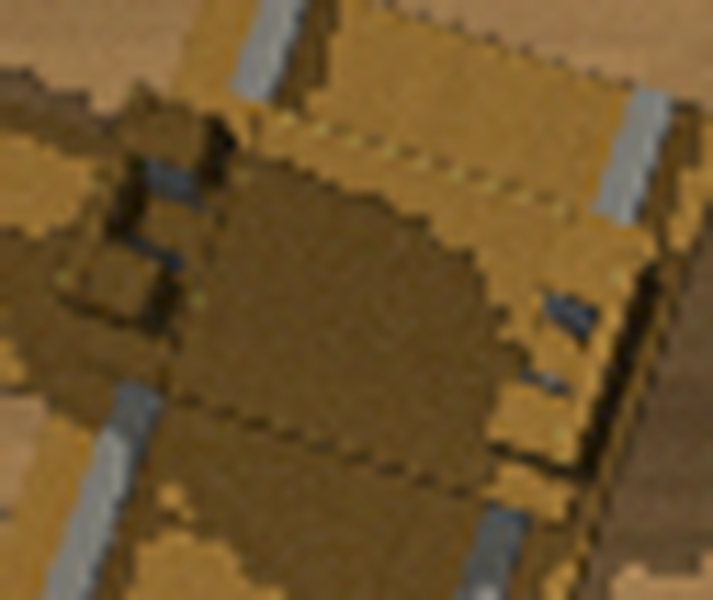

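View pics/c3.png

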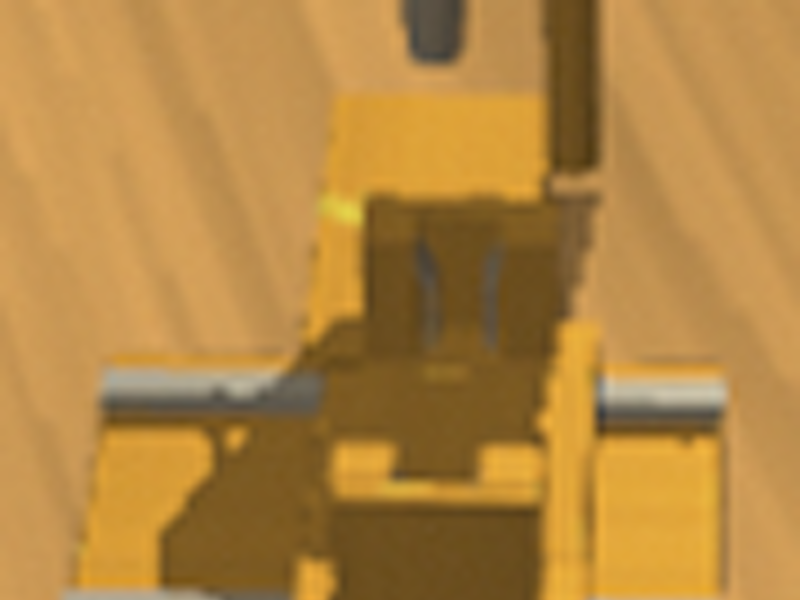

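The leaf springs mark the slots, so I can fix the slot centres from both views. In c4 the leaf midpoints are at (165,216) and (558,348). In c3 the near slot gap is centred on (437,460) and the far leaf tops on (457,240).

Run:
```python
from h import *
im=imaging.get_image("top"); si=imaging.get_image("side")
yaw=np.radians(-17); C=np.array([.5385,.0985])
M=np.array([[np.cos(yaw),np.sin(yaw)],[-np.sin(yaw),np.cos(yaw)]])
t=lambda x,y,z:plane(im,222+x/11.32,232+y/11.32,z); s=lambda x,y,z:plane(si,240+x/8.889,140+y/8.889,z)
for n,p in dict(tl=t(165,216,.042),tr=t(558,348,.042),s_near=s(437.5,460,.05),s_far=s(457,240,.046),
  tprU=t(165,140,.05),tprL=t(115,278,.05),rprL=t(540,415,.05),s_nl=s(330,460,.05),s_nr=s(545,460,.05),sbaseL=s(62,597,.01),).items():
    print(n,p.round(4),(M@(p[:2]-C)*1000).round(1))
# front base corners from the side view (lower edge, z=.006): mask-free check of side-camera bias
for p in [(BR:=(.5385,.0985))]: pass
c=lambda x,y:np.array([*(C+M.T@np.array([x,y])),.006])
for q in[(65,-52),(-65,-52)]: print(q,proj(si,c(*q)).round(1),proj(im,c(*q)).round(1))
sc=si["img"]; hsv=cv2.cvtColor(sc,cv2.COLOR_BGR2HSV); 
for r in (208,210,212): 
    m=np.where((hsv[r,230:340,1]>190))[0]+230; print(r,m.min() if len(m) else None,m.max() if len(m) else None)
S=ctrl.get_state(); print(R.from_rotvec(S["tool_rot"]).as_matrix().round(3))
```

```text
tl [0.5598 0.132  0.042 ] [10.6 38.3]
tr [0.5373 0.0601 0.042 ] [ 10. -37.]
s_near [0.5412 0.0618 0.05  ] [ 13.3 -34.3]
s_far [0.5637 0.1355 0.046 ] [13.3 42.7]
tprU [0.5723 0.1314 0.05  ] [22.7 41.3]
tprL [0.5471 0.139  0.05  ] [-3.6 41.3]
rprL [0.5241 0.0621 0.05  ] [ -3.1 -39. ]
s_nl [0.5214 0.0673 0.05  ] [ -7.3 -34.8]
s_nr [0.5611 0.0563 0.05  ] [ 34.  -33.8]
sbaseL [0.4703 0.0886 0.01  ] [-62.3 -29.4]
(65, -52) [-522.9 -240.9] [-1494.7  1406. ]
(-65, -52) [1170.9 -209.2] [239.4  15.6]
208 274 304
210 304 304
212 248 252
[[ 0.913  0.408 -0.   ]
 [ 0.408 -0.913  0.   ]
 [-0.    -0.    -1.   ]]
```

>>> jog_arm --rows "4.8 -3.5 0 0 0 0 0; 4.8 -3.5 0 0 0 0 0; 4.8 -3.5 0 0 0 0 0; 4.8 -3.5 0 0 0 0 0; 4.8 -3.5 0 0 0 0 0" --force 25

```text
time: 1.02
position: [0.4136, -0.3343, 0.1987]
tool_rot: [3.072, 0.654, 0.001]
ft_force: [1.1, -0.5, 0.6]
grip_width: 0.543
grip_force: 0.0
```

>>> jog_arm --rows "4.2 -3 0 0 0 0 0; 4.2 -2.9 0 0 0 0 0; 0 0 0 0 0 -0.18 0; 0 0 0 0 0 -0.18 0; 0 0 0 0 0 -0.18 0"

```text
time: 1.65
position: [0.4655, -0.2477, 0.1985]
tool_rot: [2.782, 1.459, -0.0]
ft_force: [-0.6, 0.3, 0.0]
grip_width: 0.501
grip_force: 0.0
```

>>> jog_arm --rows "0 0 0 0 0 -0.18 0; 0 0 0 0 0 -0.18 0; 0 0 0 0 0 -0.18 0; 0 0 0 0 0 -0.18 0; 0 0 0 0 0 -0.18 0"

```text
time: 2.28
position: [0.4654, -0.2479, 0.1985]
tool_rot: [1.871, 2.524, -0.0]
ft_force: [-0.5, 0.7, 0.7]
grip_width: 0.501
grip_force: 0.0
```

>>> jog_arm --rows "0 0 4 0 0 -0.01 0; 0 0 4 0 0 0 0; 0 0 2 0 0 0 0; 0 0 0 0 0 0 0"

```text
time: 2.78
position: [0.4641, -0.2472, 0.0969]
tool_rot: [-1.864, -2.525, 0.0]
ft_force: [0.7, 0.1, -0.2]
grip_width: 0.498
grip_force: 0.0
```

```bash
cat > st.py <<'E'
from h import *
S=ctrl.get_state(); m=R.from_rotvec(S["tool_rot"]).as_matrix(); p=S["position"]
print("t",S["time"],"p",p.round(4),"yaw_y",np.degrees(np.arctan2(m[1,1],m[0,1])).round(2),"z",m[:,2].round(4),"F",S["ft_force"].round(2),"g",round(S["grip_width"],3),S["grip_force"],"q",S["joint_positions"].round(2))
E
cat > go.py <<'E'
import sys
from st import *
x,y,z=map(float,sys.argv[1:4]); d=np.array([x,y,z])-p
print("tool shift cm",(m.T@d*100).round(2))
if len(sys.argv)>4:
    e=(np.degrees(np.arctan2(m[1,1],m[0,1]))-float(sys.argv[4])+90)%180-90
    print("turn z",np.radians(e).round(3))
E
python3 go.py 0.466 -0.247 0.100 17.5
```

```text
t 2.775 p [ 0.4641 -0.2472  0.0969] yaw_y 17.14 z [-0.0029  0.0018 -1.    ] F [ 0.7   0.13 -0.21] g 0.498 0.0 q [ 0.82  0.16 -0.41  1.87  0.07  1.13  0.68]
tool shift cm [-0.03  0.18 -0.31]
turn z -0.006
```

>>> jog_arm --rows "0 0.18 3 0 0 -0.006 0; 0 0 3 0 0 0 0; 0 0 2 0 0 0 0; 0 0 0.65 0 0 0 0; 0 0 0 0 0 0 0"

```text
time: 3.4
position: [0.4678, -0.2477, 0.0127]
tool_rot: [1.858, 2.532, 0.0]
ft_force: [0.3, -0.2, 0.6]
grip_width: 0.502
grip_force: 0.0
```

>>> jog_arm --rows "0 0 0 0 0 0 0.4; 0 0 0 0 0 0 0.7; 0 0 0 0 0 0 1; 0 0 0 0 0 0 1; 0 0 0 0 0 0 1" --force 35

```text
time: 4.03
position: [0.4671, -0.2473, 0.0119]
tool_rot: [1.858, 2.533, -0.0]
ft_force: [0.3, -0.6, 1.0]
grip_width: 0.044
grip_force: 0.0
```

Run:
```python
from st import *
im=imaging.get_image("top")
a=cv2.resize(im["img"][270:335,385:455],(560,520),interpolation=cv2.INTER_CUBIC); 
si=imaging.get_image("side"); b=cv2.resize(si["img"][310:400,235:345],(640,524),interpolation=cv2.INTER_CUBIC)
o=np.zeros((300,700,3),np.uint8); o[:300,:323]=cv2.resize(a,(323,300)); o[:300,330:696]=cv2.resize(b,(366,300)); cv2.imwrite("pics/g1.png",o)
```

```text
t 4.025 p [ 0.4671 -0.2473  0.0119] yaw_y 17.47 z [-0.e+00 -1.e-04 -1.e+00] F [ 0.3  -0.63  1.02] g 0.044 0.0 q [ 0.8   0.27 -0.4   1.94  0.13  0.96  0.64]
```

View pics/g1.png

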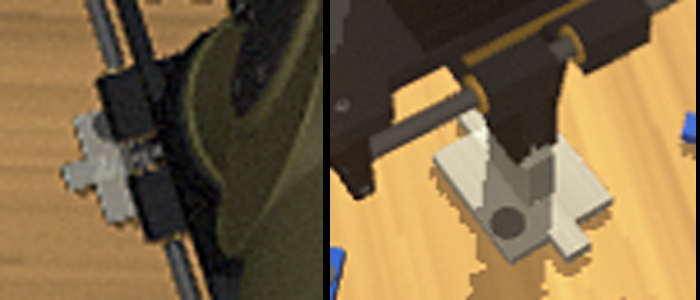

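The plate hasn't moved, and the fingers look nearly shut with no grip force. I'll check where the TCP and rib should project before doing anything else.

Run:
```python
from st import *
si=imaging.get_image("side"); im=imaging.get_image("top")
for z in (.006,.012,.034,.06): 
    q=[.467,-.2473,z]; a=proj(si,q); b=proj(im,q)
    print(z,a.round(1),b.round(1),"crop",(330+(a[0]-235)*366/110).round(),((a[1]-310)*300/90).round(), ((b-[385,270])*4.61).round())
b=cv2.resize(si["img"][310:400,235:345],(733,600),interpolation=cv2.INTER_CUBIC); cv2.imwrite("pics/g2.png",b)
```

```text
t 4.125 p [ 0.467  -0.2473  0.0118] yaw_y 17.47 z [-1.e-04 -0.e+00 -1.e+00] F [ 0.12 -0.15  1.23] g 0.01 0.0 q [ 0.8   0.27 -0.4   1.94  0.13  0.96  0.64]
0.006 [292.5 364.2] [419.  301.6] crop 521.0 181.0 [157. 146.]
0.012 [292.4 361.7] [419.6 301.4] crop 521.0 172.0 [159. 145.]
0.034 [292. 352.] [421.7 300.7] crop 520.0 140.0 [169. 142.]
0.06 [291.6 340. ] [424.3 299.9] crop 518.0 100.0 [181. 138.]
```

View pics/g2.png

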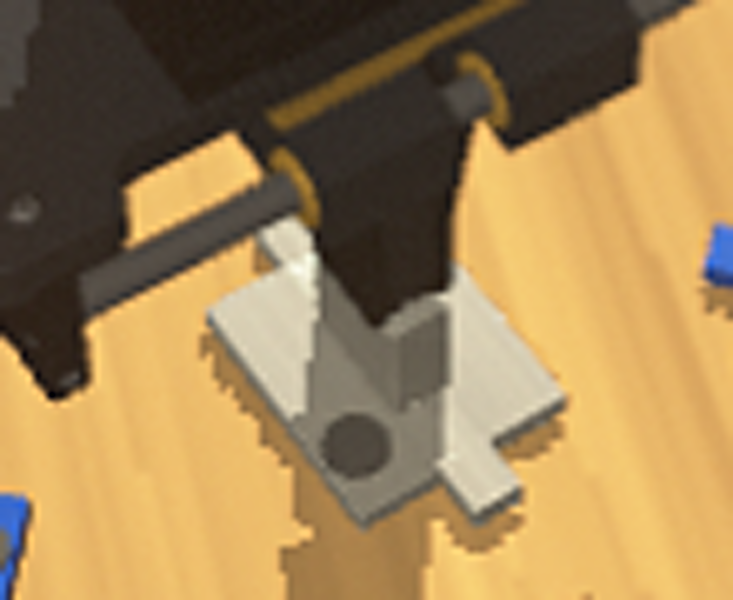

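The fingers seem to end at the rib's top although the TCP reads 12 mm. I'll raise and compare the visible fingertip with the projected TCP.

>>> jog_arm --rows "0 0 -4 0 0 0 1; 0 0 -4 0 0 0 1; 0 0 0 0 0 0 1; 0 0 0 0 0 0 1"

```text
time: 4.72
position: [0.4667, -0.2472, 0.0914]
tool_rot: [-1.858, -2.533, 0.001]
ft_force: [-0.6, 0.3, 0.6]
grip_width: 0.008
grip_force: 0.0
```

Run:
```python
from st import *
si=imaging.get_image("side")
for dz in (0,.01,.02,.03): print(dz,proj(si,p+[0,0,dz]).round(1))
g=si["img"].max(2)
print("dark rows/cols"); 
for r in range(300,366,4):
    c=np.where(g[r,255:330]<70)[0]+255; print(r,(c.min(),c.max(),len(c)) if len(c) else None)
b=cv2.resize(si["img"][250:400,190:390],(800,600),interpolation=cv2.INTER_CUBIC); cv2.imwrite("pics/g3.png",b)
```

```text
t 4.725 p [ 0.4667 -0.2472  0.0914] yaw_y 17.48 z [-6.e-04  0.e+00 -1.e+00] F [-0.59  0.27  0.62] g 0.008 0.0 q [ 0.81  0.17 -0.41  1.87  0.08  1.12  0.68]
0 [290.8 324.7]
0.01 [290.6 319.6]
0.02 [290.4 314.5]
0.03 [290.2 309.2]
dark rows/cols
300 (np.int64(265), np.int64(301), 26)
304 (np.int64(256), np.int64(300), 24)
308 (np.int64(280), np.int64(300), 21)
312 (np.int64(283), np.int64(300), 18)
316 (np.int64(287), np.int64(293), 7)
320 None
324 None
328 None
332 None
336 None
340 None
344 None
348 None
352 None
356 None
360 None
364 None
```

View pics/g3.png

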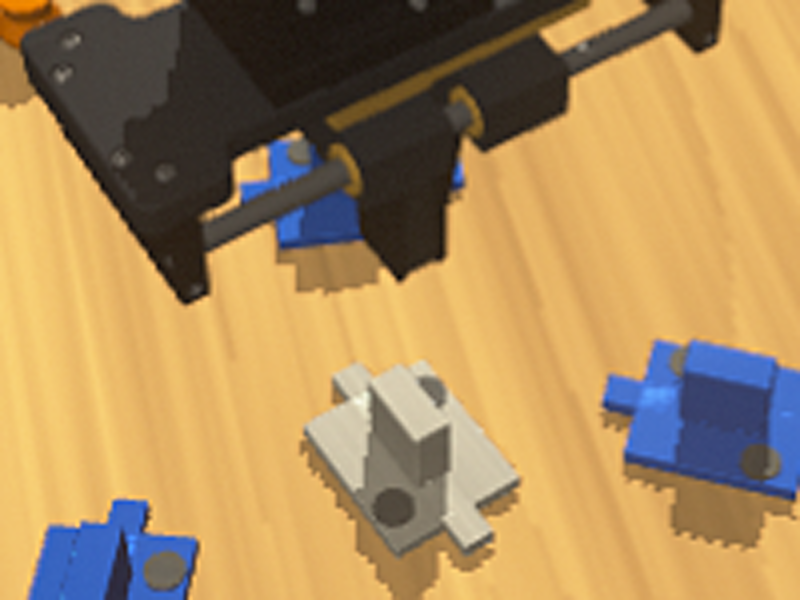

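The visible fingertip (px (291,316)) sits about 23 mm above the projected TCP (px (291,325)), and the plate is undisturbed. So the fingers closed just above the rib. I'll touch the rib top gently with shut fingers to get the true height.

>>> jog_arm --rows "0 0 4 0 0 0 1; 0 0 3.6 0 0 0 1; 0 0 0 0 0 0 1; 0 0 0 0 0 0 1; 0 0 0 0 0 0 1"

```text
time: 5.4
position: [0.4673, -0.2474, 0.0163]
tool_rot: [1.858, 2.533, -0.0]
ft_force: [0.4, 0.9, -0.2]
grip_width: 0.004
grip_force: 0.0
```

>>> jog_arm --rows "0 0 0.2 0 0 0 1; 0 0 0 0 0 0 1"

```text
time: 5.65
position: [0.4671, -0.2474, 0.014]
tool_rot: [1.858, 2.533, -0.0]
ft_force: [0.1, -0.1, 0.7]
grip_width: 0.005
grip_force: 0.0
```

>>> jog_arm --rows "0 0 0.2 0 0 0 1; 0 0 0 0 0 0 1"

```text
time: 5.9
position: [0.467, -0.2473, 0.0117]
tool_rot: [-1.858, -2.533, 0.0]
ft_force: [-0.1, 0.4, -1.5]
grip_width: 0.005
grip_force: 0.0
```

>>> jog_arm --rows "0 0 0.2 0 0 0 1; 0 0 0 0 0 0 1"

```text
time: 6.15
position: [0.4673, -0.2474, 0.0103]
tool_rot: [1.858, 2.533, -0.0]
ft_force: [-1.0, 0.6, 3.1]
grip_width: 0.005
grip_force: 1.9
```

>>> jog_arm --rows "0 0 0.15 0 0 0 1; 0 0 0 0 0 0 1"

```text
time: 6.4
position: [0.4673, -0.2475, 0.0102]
tool_rot: [1.858, 2.533, -0.001]
ft_force: [-3.9, 2.8, 14.6]
grip_width: 0.003
grip_force: 7.3
```

Contact came at a reading of z=10.3 mm, so the true fingertip is about 23.7 mm above the reported TCP. I'll back off, open, and descend around the rib with force checks.

>>> jog_arm --rows "0 0 -2 0 0 0 0; 0 0 0 0 0 0 0; 0 0 0 0 0 0 0; 0 0 0 0 0 0 0; 0 0 0 0 0 0 0"

```text
time: 7.02
position: [0.4667, -0.2471, 0.0277]
tool_rot: [-1.858, -2.532, 0.0]
ft_force: [-0.7, -0.4, 0.1]
grip_width: 0.461
grip_force: 0.0
```

>>> jog_arm --rows "0 0 2 0 0 0 0; 0 0 1 0 0 0 0; 0 0 0.7 0 0 0 0; 0 0 0 0 0 0 0; 0 0 0 0 0 0 0"

```text
time: 7.65
position: [0.4675, -0.2475, -0.0082]
tool_rot: [1.858, 2.533, 0.0]
ft_force: [0.5, 0.7, 0.3]
grip_width: 0.499
grip_force: 0.0
```

>>> jog_arm --rows "0 0 0.3 0 0 0 0; 0 0 0 0 0 0 0; 0 0 0 0 0 0 0"

```text
time: 8.02
position: [0.4672, -0.2474, -0.0115]
tool_rot: [1.858, 2.533, -0.0]
ft_force: [0.4, 0.4, 0.5]
grip_width: 0.502
grip_force: 0.0
```

>>> jog_arm --rows "0 0 0.2 0 0 0 0; 0 0 0 0 0 0 0.4; 0 0 0 0 0 0 0.6; 0 0 0 0 0 0 1; 0 0 0 0 0 0 1" --force 35

```text
time: 8.65
position: [0.4672, -0.2474, -0.0136]
tool_rot: [1.858, 2.533, -0.0]
ft_force: [0.4, 0.3, -0.2]
grip_width: 0.16
grip_force: 35.0
```

>>> jog_arm --rows "0 0 0 0 0 0 1; 0 0 0 0 0 0 1; 0 0 0 0 0 0 1"

```text
time: 9.02
position: [0.4672, -0.2474, -0.0136]
tool_rot: [1.858, 2.533, -0.0]
ft_force: [0.0, -0.3, -0.2]
grip_width: 0.157
grip_force: 35.0
```

Firm grip: opening 13.7 mm, 35 N. The plate underside is therefore reading + 13.6 mm. I'll lift, then carry to the slot estimate (0.5506, 0.0945) at yaw -17°.

>>> jog_arm --rows "0 0 -2 0 0 0 1; 0 0 -4 0 0 0 1; 0 0 -4 0 0 0 1; 0 0 0 0 0 0 1"

```text
time: 9.52
position: [0.4693, -0.2485, 0.0894]
tool_rot: [1.855, 2.528, 0.0]
ft_force: [0.4, 0.2, -1.5]
grip_width: 0.16
grip_force: 35.0
```

>>> jog_arm --rows "4.3 2.6 0 0 0 0 1; 4.3 2.6 0 0 0 0 1; 4.3 2.6 0 0 0 0 1; 4.3 2.6 0 0 0 0 1; 4.3 2.6 0 0 0 0 1"

```text
time: 10.15
position: [0.5255, -0.0018, 0.0847]
tool_rot: [-1.857, -2.531, 0.002]
ft_force: [0.2, -0.9, -2.5]
grip_width: 0.157
grip_force: 35.0
```

>>> jog_arm --rows "4.3 2.6 0 0 0 0 1; 0 0 0 0 0 0.15 1; 0 0 0 0 0 0.15 1; 0 0 0 0 0 0.15 1; 0 0 0 0 0 0.15 1"

```text
time: 10.78
position: [0.537, 0.0455, 0.0844]
tool_rot: [-2.527, -1.864, 0.004]
ft_force: [0.1, -0.2, -1.3]
grip_width: 0.16
grip_force: 35.0
```

```bash
python3 go.py 0.5506 0.0945 0.0564 -17
```

```text
t 10.775 p [0.537  0.0455 0.0844] yaw_y -17.18 z [-3.3e-03 -1.0e-04 -1.0e+00] F [ 0.08 -0.17 -1.28] g 0.16 34.964202186092734 q [ 0.37  0.22 -0.56  1.85  0.13  1.11 -0.54]
tool shift cm [ 5.09 -0.14  2.79]
turn z -0.003
```

>>> jog_arm --rows "2.6 -0.1 0 0 0 0 1; 2.5 -0.04 0 0 0 0 1; 0 0 1.5 0 0 0 1; 0 0 0 0 0 0 1; 0 0 0 0 0 0 1"

```text
time: 11.4
position: [0.5513, 0.0934, 0.0705]
tool_rot: [-2.525, -1.869, 0.003]
ft_force: [0.7, -0.7, -1.0]
grip_width: 0.162
grip_force: 35.0
```

```bash
python3 go.py 0.5506 0.0945 0.0444 -17
python3 - <<'E'
from h import *
si=imaging.get_image("side"); im=imaging.get_image("top")
cv2.imwrite("pics/s5.png",si["img"]);cv2.imwrite("pics/t5.png",im["img"])
a=cv2.resize(si["img"][120:220,230:340],(660,600),interpolation=cv2.INTER_CUBIC); cv2.imwrite("pics/s5c.png",a)
E
```

```text
t 11.4 p [0.5513 0.0934 0.0705] yaw_y -16.99 z [-1.7e-03 -8.0e-04 -1.0e+00] F [ 0.65 -0.71 -1.04] g 0.162 34.9685649946332 q [ 0.29  0.28 -0.58  1.81  0.17  1.1  -0.65]
tool shift cm [ 0.09 -0.09  2.61]
turn z 0.0
```

View pics/s5c.png

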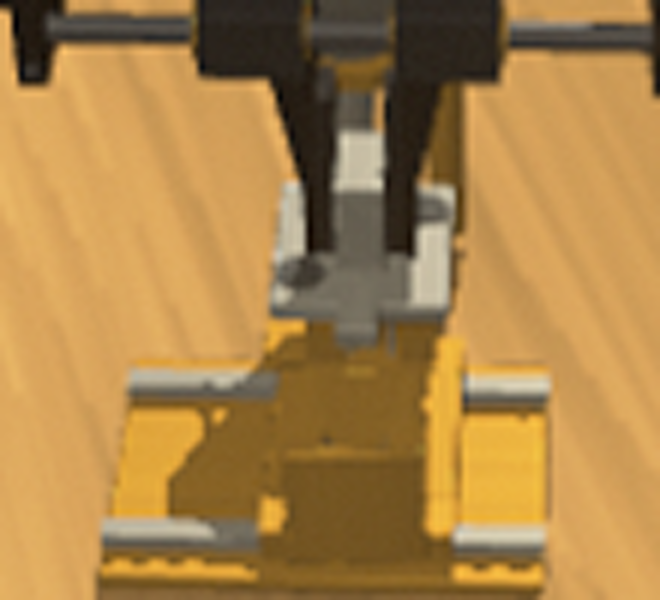

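The plate hangs level in the grip over the saddle, with its near ear end at crop (357,347), i.e. side px (289.5,177.8). I'll compare that ear with the slot in the slots' frame.

Run:
```python
from h import *
si=imaging.get_image("side")
yaw=np.radians(-17); C=np.array([.5385,.0985]); M=np.array([[np.cos(yaw),np.sin(yaw)],[-np.sin(yaw),np.cos(yaw)]])
L=lambda p:(M@(np.array(p)[:2]-C)*1000).round(1)
print("TCP",L([.5513,.0934])); 
print("near ear bottom",L(plane(si,289.5,177.8,.0841)),"edges",L(plane(si,230+337/6,177.8,.0841)),L(plane(si,230+378/6,177.8,.0841)))
print("slot near",L(plane(si,289.2,192,.05)))
```

```text
TCP [13.7 -1.1]
near ear bottom [ 15.  -40.1] edges [  9.4 -40.2] [ 20.8 -39.9]
slot near [ 13.4 -35. ]
```

>>> jog_arm --rows "0.08 -0.13 1 0 0 0 1; 0 0 1 0 0 0 1; 0 0 0.8 0 0 0 1; 0 0 0 0 0 0 1; 0 0 0 0 0 0 1"

```text
time: 12.18
position: [0.5511, 0.0961, 0.0434]
tool_rot: [2.524, 1.871, 0.0]
ft_force: [0.2, 0.0, -1.2]
grip_width: 0.156
grip_force: 35.0
```

```bash
python3 go.py 0.5503 0.0946 0.0364 -17
```

```text
t 12.175 p [0.5511 0.0961 0.0434] yaw_y -16.9 z [ 2.e-04  1.e-04 -1.e+00] F [ 0.23  0.   -1.2 ] g 0.156 34.96850059367716 q [ 0.28  0.31 -0.57  1.84  0.19  1.05 -0.67]
tool shift cm [-0.16 -0.03  0.7 ]
turn z 0.002
```

>>> jog_arm --rows "-0.12 -0.03 0.4 0 0 0 1; 0 0 0 0 0 0 1; 0 0 0 0 0 0 1"

```text
time: 12.55
position: [0.5503, 0.0949, 0.0394]
tool_rot: [2.524, 1.871, 0.0]
ft_force: [0.3, 0.3, -0.9]
grip_width: 0.16
grip_force: 35.0
```

>>> jog_arm --rows "0 0 0.3 0 0 0 1; 0 0 0 0 0 0 1; 0 0 0 0 0 0 1"

```text
time: 12.92
position: [0.5503, 0.0949, 0.0363]
tool_rot: [2.524, 1.871, -0.0]
ft_force: [0.3, -0.6, -2.5]
grip_width: 0.158
grip_force: 35.0
```

>>> jog_arm --rows "0 0 0.2 0 0 0 1; 0 0 0 0 0 0 1; 0 0 0 0 0 0 1"

```text
time: 13.3
position: [0.5503, 0.0949, 0.0343]
tool_rot: [2.524, 1.871, -0.0]
ft_force: [-0.4, 0.6, -1.5]
grip_width: 0.158
grip_force: 35.0
```

>>> jog_arm --rows "0 0 0.2 0 0 0 1; 0 0 0 0 0 0 1; 0 0 0 0 0 0 1"

```text
time: 13.68
position: [0.5503, 0.0949, 0.0323]
tool_rot: [2.524, 1.871, -0.0]
ft_force: [-0.0, -0.3, -2.1]
grip_width: 0.154
grip_force: 35.0
```

>>> jog_arm --rows "0 0 0.2 0 0 0 1; 0 0 0 0 0 0 1; 0 0 0 0 0 0 1"

```text
time: 14.05
position: [0.5503, 0.0949, 0.0303]
tool_rot: [2.524, 1.871, -0.0]
ft_force: [-0.3, -0.5, -1.6]
grip_width: 0.155
grip_force: 35.0
```

Underside is at 44 mm with no contact, so the ears are in the slots. Next come the clips; I'll watch the side force to stay centred.

>>> jog_arm --rows "0 0 0.2 0 0 0 1; 0 0 0 0 0 0 1; 0 0 0 0 0 0 1"

```text
time: 14.42
position: [0.5503, 0.0949, 0.0283]
tool_rot: [2.524, 1.871, -0.0]
ft_force: [-0.3, 0.3, -2.4]
grip_width: 0.155
grip_force: 35.0
```

>>> jog_arm --rows "0 0 0.15 0 0 0 1; 0 0 0 0 0 0 1; 0 0 0 0 0 0 1"

```text
time: 14.8
position: [0.5504, 0.0949, 0.0269]
tool_rot: [2.524, 1.871, 0.0]
ft_force: [0.6, -0.5, -2.1]
grip_width: 0.159
grip_force: 35.0
```

>>> jog_arm --rows "0 0 0.15 0 0 0 1; 0 0 0 0 0 0 1; 0 0 0 0 0 0 1"

```text
time: 15.18
position: [0.5505, 0.095, 0.0256]
tool_rot: [2.524, 1.871, 0.001]
ft_force: [0.4, 0.4, 1.8]
grip_width: 0.161
grip_force: 35.0
```

>>> jog_arm --rows "0 0 0.15 0 0 0 1; 0 0 0 0 0 0 1; 0 0 0 0 0 0 1"

```text
time: 15.55
position: [0.5506, 0.0951, 0.0245]
tool_rot: [2.523, 1.871, 0.001]
ft_force: [-1.7, -0.3, 4.7]
grip_width: 0.158
grip_force: 35.0
```

The clips are engaging: push is about 6 N and side force under 2 N. I'll keep going in small steps.

>>> jog_arm --rows "0 0 0.2 0 0 0 1; 0 0 0 0 0 0 1; 0 0 0 0 0 0 1"

```text
time: 15.92
position: [0.5505, 0.0951, 0.0219]
tool_rot: [2.523, 1.871, 0.001]
ft_force: [-0.6, 1.3, 1.3]
grip_width: 0.159
grip_force: 35.0
```

>>> jog_arm --rows "0 0 0.2 0 0 0 1; 0 0 0 0 0 0 1"

```text
time: 16.18
position: [0.5505, 0.095, 0.02]
tool_rot: [2.524, 1.871, 0.001]
ft_force: [-0.4, -0.2, 4.4]
grip_width: 0.159
grip_force: 35.0
```

>>> jog_arm --rows "0 0 0.2 0 0 0 1; 0 0 0 0 0 0 1"

```text
time: 16.42
position: [0.5505, 0.095, 0.0179]
tool_rot: [2.524, 1.871, 0.001]
ft_force: [0.2, 1.2, 3.2]
grip_width: 0.157
grip_force: 35.0
```

>>> jog_arm --rows "0 0 0.2 0 0 0 1; 0 0 0 0 0 0 1; 0 0 0 0 0 0 1"

```text
time: 16.8
position: [0.5504, 0.095, 0.0158]
tool_rot: [2.524, 1.871, 0.0]
ft_force: [-0.6, 0.8, 1.8]
grip_width: 0.158
grip_force: 35.0
```

```bash
python3 st.py
```

```text
t 16.8 p [0.5504 0.095  0.0158] yaw_y -16.9 z [ 3.e-04  1.e-04 -1.e+00] F [-0.62  0.8   1.8 ] g 0.158 34.98260362073779 q [ 0.27  0.35 -0.56  1.86  0.22  1.   -0.68]
```

>>> jog_arm --rows "0 0 0.2 0 0 0 1; 0 0 0 0 0 0 1; 0 0 0.2 0 0 0 1; 0 0 0 0 0 0 1"

```text
time: 17.3
position: [0.5503, 0.0948, 0.0118]
tool_rot: [2.524, 1.871, 0.0]
ft_force: [0.8, 1.0, 3.9]
grip_width: 0.156
grip_force: 35.0
```

>>> jog_arm --rows "0 0 0.2 0 0 0 1; 0 0 0 0 0 0 1; 0 0 0.1 0 0 0 1; 0 0 0 0 0 0 1; 0 0 0 0 0 0 1"

```text
time: 17.92
position: [0.5503, 0.0948, 0.0088]
tool_rot: [2.524, 1.871, 0.0]
ft_force: [-0.1, -0.5, 3.8]
grip_width: 0.162
grip_force: 35.0
```

>>> jog_arm --rows "0 0 0.1 0 0 0 1; 0 0 0 0 0 0 1; 0 0 0 0 0 0 1"

```text
time: 18.3
position: [0.5503, 0.0948, 0.0078]
tool_rot: [2.524, 1.871, -0.0]
ft_force: [0.8, -0.2, 5.2]
grip_width: 0.158
grip_force: 35.0
```

>>> jog_arm --rows "0 0 0.1 0 0 0 1; 0 0 0 0 0 0 1; 0 0 0 0 0 0 1"

```text
time: 18.68
position: [0.5503, 0.0948, 0.0068]
tool_rot: [2.524, 1.871, -0.0]
ft_force: [0.1, -0.9, 4.2]
grip_width: 0.16
grip_force: 35.0
```

>>> jog_arm --rows "0 0 0.1 0 0 0 1; 0 0 0 0 0 0 1; 0 0 0 0 0 0 1"

```text
time: 19.05
position: [0.5504, 0.0948, 0.0064]
tool_rot: [2.524, 1.871, -0.0]
ft_force: [-1.2, 0.0, 8.1]
grip_width: 0.153
grip_force: 35.0
```

>>> jog_arm --rows "0 0 0.06 0 0 0 1; 0 0 0 0 0 0 1; 0 0 0 0 0 0 1"

```text
time: 19.42
position: [0.5504, 0.0948, 0.0064]
tool_rot: [2.523, 1.87, -0.0]
ft_force: [-1.5, -1.2, 12.0]
grip_width: 0.154
grip_force: 35.0
```

The plate hit a hard stop exactly at seat height (20 mm) with 12 N. I'll ease off, open, and retreat straight up.

>>> jog_arm --rows "0 0 -0.08 0 0 0 1; 0 0 0 0 0 0 0.5; 0 0 0 0 0 0 0.1; 0 0 0 0 0 0 0.1; 0 0 0 0 0 0 0.1"

```text
time: 20.05
position: [0.55, 0.0949, 0.0057]
tool_rot: [-2.523, -1.871, 0.001]
ft_force: [-0.4, 0.0, 0.2]
grip_width: 0.428
grip_force: 0.0
```

>>> jog_arm --rows "0 0 -1 0 0 0 0.1; 0 0 -3 0 0 0 0.1; 0 0 -5 0 0 0 0.1; 0 0 -5 0 0 0 0.1; 0 0 0 0 0 0 0.1"

```text
time: 20.68
position: [0.5536, 0.0959, 0.1515]
tool_rot: [2.519, 1.868, 0.013]
ft_force: [-0.3, -0.2, 0.2]
grip_width: 0.448
grip_force: 0.0
```

>>> jog_arm --rows "-5 0 0 0 0 0 0.1; -5 0 0 0 0 0 0.1; -5 0 0 0 0 0 0.1; -5 0 0 0 0 0 0.1; 0 0 0 0 0 0 0.1"

```text
time: 21.3
position: [0.4902, -0.1013, 0.1454]
tool_rot: [2.531, 1.86, -0.004]
ft_force: [-0.6, 1.5, 1.2]
grip_width: 0.447
grip_force: 0.0
```

Run:
```python
from st import *
im=imaging.get_image("top"); si=imaging.get_image("side"); cv2.imwrite("pics/tf.png",im["img"])
yaw=np.radians(-17); C=np.array([.5385,.0985]); M=np.array([[np.cos(yaw),np.sin(yaw)],[-np.sin(yaw),np.cos(yaw)]])
for n,I,z in(("top",im,.026),("side",si,.026)):
    h=cv2.cvtColor(I["img"],cv2.COLOR_BGR2HSV); mk=((h[...,1]<90)&(h[...,2]>45)).astype(np.uint8)
    u,v=proj(I,[.5504,.0948,z]).round().astype(int); k=np.zeros_like(mk); k[v-28:v+28,u-28:u+28]=mk[v-28:v+28,u-28:u+28]
    nn,l,s,c=cv2.connectedComponentsWithStats(k); i=1+s[1:,4].argmax(); r=cv2.minAreaRect(np.argwhere(l==i)[:,::-1].astype(np.float32))
    P=[(M@(plane(I,*q,z)[:2]-C)*1000).round(1) for q in cv2.boxPoints(r)]
    print(n,(u,v),s[i],r,(M@(plane(I,*c[i],z)[:2]-C)*1000).round(1),P)
```

```text
t 21.3 p [ 0.4902 -0.1013  0.1454] yaw_y -17.36 z [-0.0018 -0.0017 -1.    ] F [-0.57  1.55  1.24] g 0.447 0.0 q [ 0.58  0.06 -0.45  1.87  0.03  1.22 -0.18]
top (np.int64(256), np.int64(257)) [235 243  40  31 700] ((252.95001220703125, 257.1500244140625), (41.10960388183594, 23.717082977294922), 18.434947967529297) [10.9  2.5] [array([-13.6,  47.3]), array([35.8, 48.7]), array([ 35.3, -37.5]), array([-13.8, -38.2])]
side (np.int64(290), np.int64(190)) [277 167  19  27 282] ((285.92919921875, 179.77383422851562), (17.140235900878906, 26.51466941833496), 3.1798300743103027) [ 6.5 22.2] [array([-10.9,  -6.9]), array([-13.5,  72.5]), array([18.6, 70.4]), array([19.5, -8.8])]
```

The top view shows the plate in the saddle: 50 x 85 mm outline, square to the bracket, at the slot position. The contact stop was at 20 mm and the arm is clear, so I'm handing in.

```bash
python3 -c "
from bench import ticket; print(ticket.close_job())"
```

```text
the job is handed in; nothing more can be done
None
```

I slid the steel plate's ears down into the bracket's slots until it stopped at seat height (20 mm), pressing with about 12 N, then let go, moved the arm clear and handed the job in at about 21 s; no verdict came back.

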